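Turn the tube warmer up four clicks and confirm

TASK

The tube warmer has to run four steps warmer: with a fingertip pushing one of the upright vanes, turn its click-stop dial clockwise (seen from above) by exactly four clicks from where it stands, never going past the fourth click or back below the start. Only then press the green button all the way down with the fingertip and let it come up again. Push gently and do not grip or lift anything; leave the vial, the dropper bottle and the tube cap beside the warmer where they stand.

Things in the scene. Friction and masses are not known exactly. Their poses are not given: they have to be found in the camera images.
- warmer: white tube warmer, a box 260 (x) x 240 (y) x 60 mm (z), fixed to the desk. Origin at the centre of its underside on the desk; its -x side faces roughly to the robot; its yaw differs each time. Its flat deck is 60 mm above the desk. The dial's axis is at (-60, +45) mm and the button at (-60, -72) mm in its frame. In the far half of the deck a metal block with tube wells (x from +15 to +89 mm, 84 mm above the desk) carries tubes whose red caps reach about 117 mm above the desk.
- dial_base: fixed round grey foot of the dial, 110 mm across and 13 mm high, on the deck. Origin at the centre of its underside, on the dial's axis; z up. At dial value 0 the white vane points along the -x axis of this frame. Its yaw differs each time.
- dial_center (a point): point on the dial's axis at the height of the tops of the vanes (105.5 mm above the desk)
- white_vane (a point): outer end of the white vane, at the height of its top, 46 mm from the axis. The dial is a flat black disc 100 mm across whose upper face is 81.5 mm above the desk, with four upright vanes in a cross, one white and three blue, 90 degrees apart; each is a radial wall 9 mm thick from the hub (28 mm across, 108 mm above the desk) out to 49 mm from the axis, standing 24 mm above the disc. The space between the vanes is open from above.
- dial (a joint): angle of the dial in rad, 0 at the start, growing as it turns clockwise seen from above. Click stops lie every 0.349 rad (20 degrees). About 0.1 to 0.2 N m (3 to 5 N at 38 mm from the axis, felt as a rise and a sudden drop at each click) takes it over the crest half-way between two stops; past the crest it snaps on to the next stop by itself and stays there.
- confirm (a joint): travel of the green button in m, 0 up, 0.006 fully down; a spring brings it back (5 N fully down)
- confirm_top (a point): centre of the top face of the green round button, 28 mm across, 82 mm above the desk, pressed straight down, to the right of the dial on the deck; it stands in a black ring
- vial: loose glass vial with a blue cap, 14 mm across and 42 mm high, upright on the desk in front of the warmer; origin at the centre of its underside. Bystander.
- dropper: loose white dropper bottle with a green cap, 33 mm across and 80 mm high, upright on the desk to the right of the warmer; origin at the centre of its underside. Bystander.
- tube_cap: loose red tube cap, 16 mm across and 20 mm high, on the desk in front of the warmer; origin at the centre of its underside. Bystander.

How it is judged:
By the outcome, as a careful person would: the job done as asked, in the order asked, and still so for the second after the job is handed in, with the robot touching nothing.
It also fails if it takes over 51 s, if anything falls off the work surface, if the arm or the gripper's body presses on something with over 40 N, if the wrist force passes 120 N, or if a joint passes its speed limit or range.

ROBOT

A 7-joint arm with a two-finger parallel gripper is mounted at the origin on a cart in front of the work surface, level with it; the furniture and walls round the work are solid. World frame = base frame: x ahead of the robot, y to its left, z up, the work surface at z = 0. Lengths are in mm, angles in rad, forces in N, time in s.
With the tool pointing down it reaches from about 400 to 850 mm from the base axis. Payload 6.9 kg.
Tool frame: the origin (TCP) lies midway between the tips of the shut fingers; the grasp point (between the pads) lies 19 mm behind it; x points along the fingers, y is the direction in which the jaws open and shut, and the axes are right-handed (so a half turn about x gives the same grasp; the last joint's range is limited). The gripper opens to 85 mm and grips with 20 to 120 N. Pads are 22 mm wide; open, the fingers measure 114 mm over their backs; the gripper's body (76 mm by 85 mm) begins 54 mm behind the grasp point. The pads swing forward as they close: fully open they stand 13 mm farther back than shut.
Start: joints at [1.421, 0.507, -0.238, 1.5, 0.126, 1.149, -0.155], TCP at [158.108, -604.66, 231.275] pointing down, gripper open.
Joint ranges: [-3.08, 3.08], [-0.24, 2.05], [-1.43, 1.35], [0, 2.5], [-1.52, 4.66], [0.17, 1.96], [-2.89, 2.89]. Speed limits (rad/s): [2.39, 2.39, 3.14, 3.14, 3.14, 3.14, 3.14].

INTERFACE

Orientations are given as a unit quaternion [w, x, y, z].
In Python, from workcell import observe, grab_frame, camera_params, hand_in gives the robot as it stands.
- The arm moves only by the shell command python3 -m pendant 'ROWS' [FORCE]. ROWS is a JSON object of lists of equal length, an entry for each row: "grip": the finger opening in m, from 0 to 0.0854; "offset": the shift along the tool's x, y, z in m, a list of three; "roll": the turn about the tool's x in degrees. A call has 1 to 5 rows; each row is the pose to reach, as a shift and turn from the pose measured when the call began, along the tool's axes at that moment; what a row does not reach only later rows make up. A row lasts 1/10 s, in which the tool goes at most 50 mm and 8.59 degrees, less where a joint would pass 70% of its speed; a pose out of reach is approached as far as the arm can. A call with a gripper value outside its range is refused whole. The fingers move at their own pace and stop on an object; FORCE is the grip in N (left out, the last holds). Time passes only in rows, so rows that repeat a pose let the fingers close. It gives the time, the measured TCP pose, the force and the opening at its end, in the units of the state.
- observe(): the state, without advancing time (a new reading comes with each control period).
- grab_frame(name): name is "scene" or "top" or "wrist"; returns the picture (480x640x3 uint8, blue, green, red); there is no depth.
- camera_params(name): a dict with "fov_y" (degrees; the focal length in pixels is half the picture's height over the tangent of half this angle, whatever the lens; pixels are square), "cx", "cy" (the principal point, pixels), "k1" (the pictures are not rectified: a ray, as slopes to the right and down, at radius r is drawn at 1 + k1 r^2 times it, then the intrinsics apply), "T" (4x4, takes a point from camera to world coordinates); the wrist camera has in their place "T_tool_cam" (4x4, takes a point from camera to tool coordinates, whose origin is the TCP and whose axes are the tool frame's). Camera axes: x right, y up, looking along -z (the intrinsics and any distortion apply to the point x, -y, -z); pixel columns grow to the right and rows downward; lengths in mm; the calibration is good to about 2 mm. A picture is of the moment at which its call begins: read the wrist's pose just before it. camera_params takes no time and is no camera call.
- hand_in(): hands the job in, once; it reports no verdict.
The state is a dict: "t": time; "q": joint angles; "qvel": joint speeds; "joint_torque": joint torques, N m; "eef_pos": TCP position; "eef_rot": TCP orientation; "force": force on the tool from outside, world axes, zero at the start; "torque": the same for the moment, N m; "finger_gap": finger opening in mm.
Only numpy, scipy, OpenCV 4.12 (cv2) and the standard library are available. Lean on these libraries where they do the work, as an engineer would, in place of code of your own. Each camera call takes 0.05 s, during which the arm holds its last target. There are 200 camera calls.

## Working session

There is one attempt and no reset: what is moved stays moved. The work goes in short steps, Python scripts to look and compute and a shell command to move; the robot and the scene stay as the last step left them, time stands still between calls to the robot, and variables do not carry over. Pictures are saved under pics/ and viewed, about 8 in all and at most 12, crops included, and the job is handed in when it is done.

```bash
mkdir -p pics; ls; python3 - <<'E'
from workcell import *
import cv2,numpy as np
s=observe();print(s)
for n in("scene","top"):
    cv2.imwrite(f"pics/{n}0.png",grab_frame(n));print(n,camera_params(n))
print(camera_params("wrist"))
E
```

```text
pics
{'t': 0.0, 'q': array([ 1.42051   ,  0.50833381, -0.23755643,  1.5011587 ,  0.12567714,
        1.14886998, -0.15480717]), 'qvel': array([-1.12790990e-03, -1.48986739e-04,  2.51217963e-04, -7.30029183e-05,
        7.66209752e-04,  9.87542950e-04, -2.42129238e-05]), 'joint_torque': array([ 7.14482758e-04, -6.20598435e+01, -2.18668498e+00, -2.49652863e+01,
        1.26011821e-02,  1.18837995e-02,  7.55006937e-06]), 'eef_pos': array([ 157.95029162, -604.18785058,  230.42432061]), 'eef_rot': array([-0.0895738 , -0.70125097, -0.09082371,  0.70140905]), 'force': array([-0.58953224, -0.23955433,  0.09011403]), 'torque': array([ 0.02339884, -0.06116988, -0.04405746]), 'finger_gap': 85.41264919972573}
scene {'fov_y': 49.41924363738255, 'cx': 321.778567251752, 'cy': 236.6211297620366, 'k1': 0.008511310186267534, 'T': array([[ 8.17361416e-01,  2.75541490e-01, -5.05961661e-01,
         1.09925850e+02],
       [-5.75586658e-01,  3.52585687e-01, -7.37823375e-01,
        -5.09028482e+02],
       [-2.49061127e-02,  8.94293140e-01,  4.46787942e-01,
         4.64548659e+02],
       [ 0.00000000e+
[... 292 characters left out ...]
01, -2.66345082e-02, -5.61907542e-03,
         1.18475148e+02],
       [-6.16506589e-03,  2.04617714e-02,  9.99771628e-01,
         9.30316412e+02],
       [ 0.00000000e+00,  0.00000000e+00,  0.00000000e+00,
         1.00000000e+00]])}
{'fov_y': 71.03533923636516, 'cx': 325.17989529121047, 'cy': 235.7926242539112, 'k1': -0.019776451564663063, 'T_tool_cam': array([[ 3.22267351e-04,  2.84105624e-01, -9.58792934e-01,
        -1.42013357e+02],
       [ 9.99999730e-01, -7.24514988e-04,  1.21432353e-04,
         1.62481059e+00],
       [-6.60160237e-04, -9.58792715e-01, -2.84105781e-01,
        -7.30669777e+01],
       [ 0.00000000e+00,  0.00000000e+00,  0.00000000e+00,
         1.00000000e+00]])}
```

View pics/top0.png

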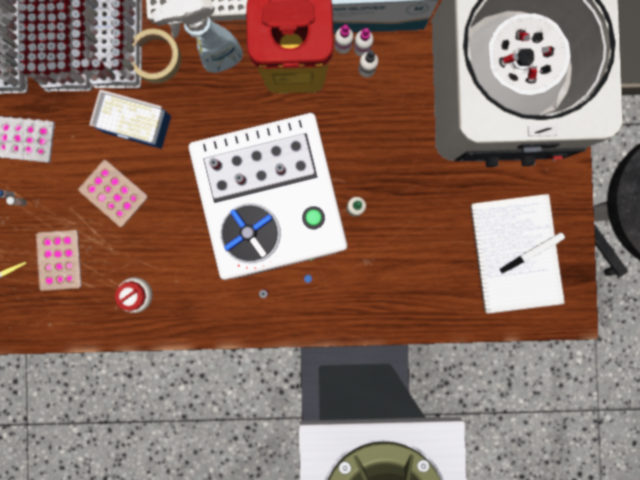

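View pics/scene0.png

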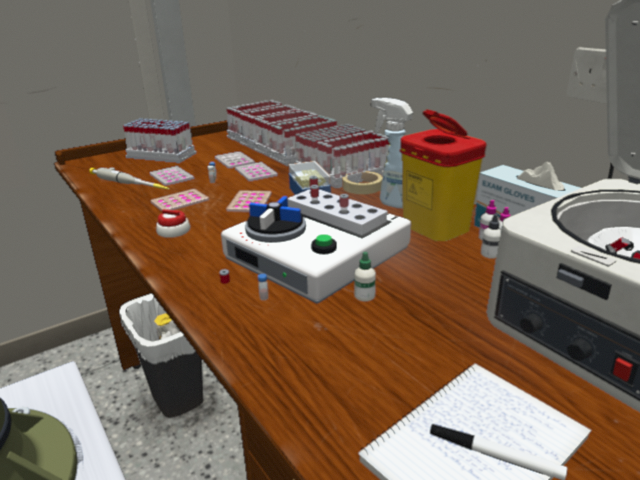

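The top view shows the dial at (249,233), white vane pointing towards (262,252), button (313,217), vial (307,279), cap (263,294), and dropper (357,206). The scene view agrees, and both views are clear of the arm.

```bash
cat > h.py <<'E'
from workcell import *
import cv2,numpy as np
from scipy.spatial.transform import Rotation as R
def tool():
    s=observe();q=s["eef_rot"];T=np.eye(4);T[:3,:3]=R.from_quat([*q[1:],q[0]]).as_matrix();T[:3,3]=s["eef_pos"];return T,s
def ray(p,u,v,T=None):
    f=240/np.tan(np.radians(p["fov_y"]/2));d=np.array([(u-p["cx"])/f,(v-p["cy"])/f]);s=d.copy()
    for _ in range(20): s=d/(1+p["k1"]*(s@s))
    M=p["T"] if T is None else T@p["T_tool_cam"]
    return M[:3,3],M[:3,:3]@np.array([s[0],-s[1],-1])
def hit(p,u,v,z,T=None):
    o,d=ray(p,u,v,T);return o+d*(z-o[2])/d[2]
def proj(p,X,T=None):
    f=240/np.tan(np.radians(p["fov_y"]/2));M=p["T"] if T is None else T@p["T_tool_cam"]
    c=np.linalg.inv(M)@np.array([*X,1]);s=np.array([c[0]/-c[2],-c[1]/-c[2]]);s*=1+p["k1"]*(s@s);return s*f+[p["cx"],p["cy"]]
def blobs(im,lo,hi,box=None,amin=8):
    m=cv2.inRange(cv2.cvtColor(im,cv2.COLOR_BGR2HSV),lo,hi)
    if box: k=np.zeros_like(m);x0,y0,x1,y1=box;k[y0:y1,x0:x1]=255;m&=k
    n,l,st,c=cv2.connectedComponentsWithStats(m)
    return [(c[i],st[i]) for i in range(1,n) if st[i,4]>=amin],l
E
python3 - <<'E'
from h import *
p=camera_params("top");im=cv2.imread("pics/top0.png")
for nm,lo,hi,box,z in[("button",(45,80,80),(80,255,255),(295,195,330,235),82),("blue",(100,150,80),(125,255,255),(215,195,285,270),105.5),
 ("whitevane",(0,0,180),(180,60,255),(240,225,272,262),105.5),("vial",(95,120,80),(125,255,255),(295,265,320,290),42),("dropcap",(45,60,40),(90,255,255),(340,190,375,220),80),("tcap",(0,0,90),(180,90,255),(255,285,272,302),20),
 ("disc",(0,0,0),(180,255,90),(215,195,285,270),81.5)]:
    for c,s in blobs(im,lo,hi,box)[0]: print(nm,c.round(1),s,hit(p,*c,z).round(1))
m=cv2.inRange(cv2.cvtColor(im,cv2.COLOR_BGR2HSV),(0,0,150),(180,50,255))
n,l,st,c=cv2.connectedComponentsWithStats(m);i=l[260,225]
r=cv2.minAreaRect(np.argwhere(l==i)[:,::-1].astype(np.float32));b=cv2.boxPoints(r);print(r,[hit(p,*x,60).round(1) for x in b])
cv2.imwrite("pics/top0c.png",cv2.resize(im[190:305,185:375],None,fx=4,fy=4,interpolation=cv2.INTER_CUBIC))
E
```

```text
button [313.1 217. ] [305 209  17  17 221] [544.4 122.1  82. ]
blue [237.7 218.6] [231 211  15  17 111] [543.4 252.  105.5]
blue [261.7 222.2] [253 215  19  16 126] [536.  210.7 105.5]
blue [233.5 242.4] [225 235  18  15 121] [502.6 260.1 105.5]
whitevane [246.8 232.1] [243 228   9   9  55] [519.7 236.9 105.5]
whitevane [257.8 246.8] [251 238  15  19 119] [493.8 218.5 105.5]
whitevane [266.3 258.4] [256 252  16  10  71] [473.5 204.3 105.5]
vial [307.5 278.2] [305 276   6   6  28] [433.9 135.6  42. ]
dropcap [357.  204.7] [354 201   7   8  47] [564.2  43.5  80. ]
tcap [263.  293.5] [259 290   9   8  60] [405.9 221.1  20. ]
disc [226.5 197.4] [215 195  26   7  51] [583.3 274.9  81.5]
disc [250.5 214.5] [237 207  30  21 351] [551.7 232.9  81.5]
disc [230.3 229.6] [223 216  19  28 309] [526.  269.5  81.5]
disc [266.5 235.2] [253 220  24  33 435] [514.2 205.4  81.5]
disc [244.6 250.5] [230 238  30  22 376] [488.3 244.9  81.5]
((267.25848388671875, 196.09671020507812), (142.2705078125, 131.19570922851562), 76.13031005859375) [array([687.8, 349.7,  60. ]), array([739. , 115.6,  60. ]), array([485.2,  60.4,  60. ]), array([434.3, 293. ,  60. ])]
```

View pics/top0c.png

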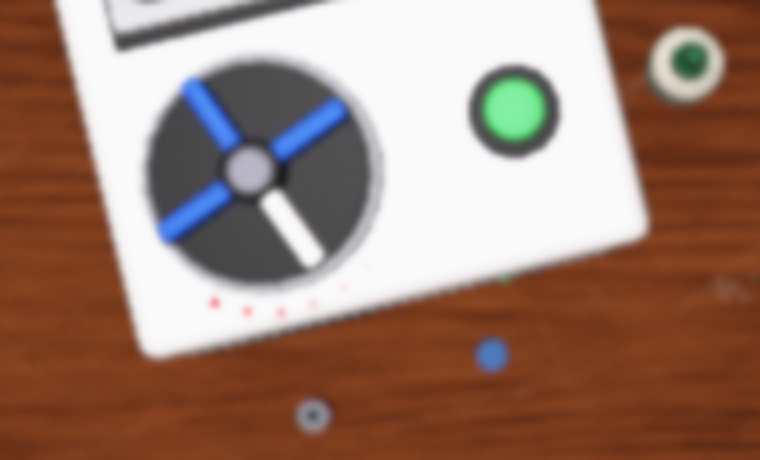

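The top view gives dial centre ≈ (519,235.5) and warmer yaw ≈ 12.4°, consistent with the dial and button offsets. The vanes are at azimuths ≈ 214° (white), 124°, 35° and −55°. Plan: go in with shut fingers between the 35° and 124° vanes and push the 35° vane clockwise, rolling the tool with the dial.

First I swing round, keeping away from the centrifuge.

```bash
python3 -m pendant '{"grip":[0,0,0,0,0],"offset":[[0,-0.022,-0.035],[0,-0.045,-0.07],[0,-0.067,-0.105],[0,-0.09,-0.14],[0,-0.112,-0.175]],"roll":[-8,-16,-24,-32,-40]}' 60
python3 - <<'E'
from h import *
T,s=tool();print(s["eef_pos"],s["q"].round(2),T[:3,:3].round(3))
print((T[:3,:3].T@(np.array([440,-300,240])-s["eef_pos"])).round(0))
E
```

```text
t: 0.6
eef_pos: [299.6, -450.0, 230.5]
eef_rot: [0.326, 0.627, 0.327, -0.627]
force: [0.3, -0.4, -0.8]
finger_gap: 12.3
[ 299.6247923  -450.02678556  230.47742682] [ 1.25  0.4  -0.46  1.72  0.2   1.07  0.12] [[-0.001  0.819 -0.574]
 [ 0.002 -0.574 -0.819]
 [-1.    -0.002 -0.001]]
[  -9.   29. -203.]
```

```bash
python3 -m pendant '{"grip":[0,0,0,0,0],"offset":[[0,0.006,-0.04],[0,0.012,-0.08],[0,0.017,-0.12],[0,0.023,-0.16],[0,0.029,-0.2]],"roll":[-8,-16,-24,-32,-40]}'
python3 - <<'E'
from h import *
T,s=tool();print(s["eef_pos"],s["q"].round(2),T[:3,:3].round(3))
print((T[:3,:3].T@(np.array([470,-70,240])-s["eef_pos"])).round(0))
E
```

```text
t: 1.1
eef_pos: [438.8, -301.6, 230.5]
eef_rot: [0.522, 0.477, 0.523, -0.476]
force: [0.6, 0.1, 0.4]
finger_gap: -0.2
[ 438.75885218 -301.60783787  230.48282345] [ 1.02  0.42 -0.67  1.74  0.29  1.09  0.34] [[-0.001  0.996  0.092]
 [ 0.002  0.092 -0.996]
 [-1.    -0.001 -0.002]]
[  -9.   52. -228.]
```

```bash
python3 -m pendant '{"grip":[0,0,0,0,0],"offset":[[0,0.01,-0.046],[0,0.02,-0.092],[0,0.03,-0.137],[0,0.04,-0.183],[0,0.052,-0.228]],"roll":[-6,-12,-18,-24,-30]}'
python3 - <<'E'
from h import *
T,s=tool();print(s["eef_pos"],s["q"].round(2),T[:3,:3].round(3))
print((T[:3,:3].T@(np.array([500,130,230])-s["eef_pos"])).round(0))
E
```

```text
t: 1.6
eef_pos: [469.1, -68.1, 230.8]
eef_rot: [0.628, 0.324, 0.629, -0.323]
force: [0.5, 0.6, -0.5]
finger_gap: 0.0
[469.06184119 -68.10293997 230.84354828] [ 0.73  0.36 -0.87  1.88  0.31  1.05  0.35] [[-0.002  0.814  0.581]
 [ 0.002  0.581 -0.814]
 [-1.    -0.    -0.002]]
[   1.  140. -143.]
```

```bash
python3 -m pendant '{"grip":[0,0,0,0,0],"offset":[[0,0.028,-0.028],[0,0.056,-0.057],[0,0.084,-0.086],[0,0.112,-0.115],[0,0.14,-0.143]],"roll":[0,0,0,0,0]}'
python3 - <<'E'
from h import *
T,s=tool();im=grab_frame("wrist");p=camera_params("wrist");cv2.imwrite("pics/w1.png",im)
np.save("w1T.npy",T)
print(s["eef_pos"],s["q"].round(2))
print((T[:3,:3].T@(np.array([534,271.6,230])-s["eef_pos"])).round(0))
print(proj(p,(519,235.5,108),T),proj(p,(544,122,82),T))
E
```

```text
t: 2.1
eef_pos: [499.7, 131.1, 230.8]
eef_rot: [0.628, 0.324, 0.63, -0.324]
force: [1.0, 0.4, -0.2]
finger_gap: 0.1
[499.72853573 131.05720698 230.83968226] [ 0.28  0.43 -0.86  1.78  0.36  1.1  -0.08]
[  1. 110. -94.]
[426.13192854 132.44475085] [358.62005191 254.42668506]
```

View pics/w1.png

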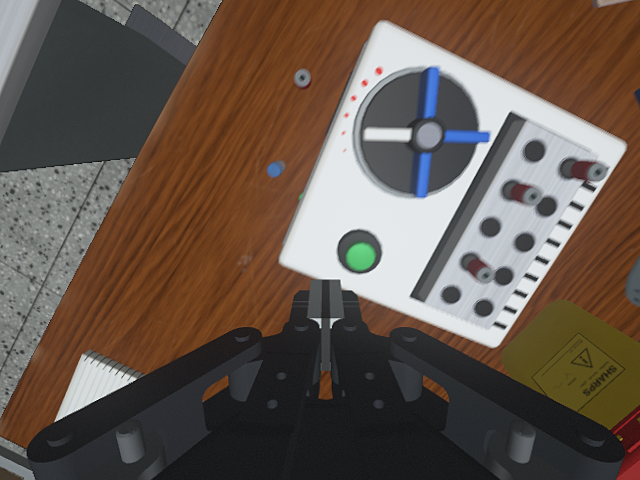

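Wrist view: hub at (429,134) and button at (360,254), within about 1.5 mm of the prediction. The quadrant I want is upper right, between the blue vanes ending at (489,137) and (431,68). I'll refine the numbers and move over it.

```bash
python3 -m pendant '{"grip":[0,0,0,0],"offset":[[0,0.028,-0.024],[0,0.056,-0.048],[0,0.084,-0.072],[0,0.110,-0.094]],"roll":[0,0,0,0]}'
python3 - <<'E'
from h import *
T=np.load("w1T.npy");im=cv2.imread("pics/w1.png");p=camera_params("wrist")
for c,s in blobs(im,(105,150,80),(122,255,255),(340,50,500,210),60)[0]: print(c.round(1),s,hit(p,*c,105.5,T).round(1))
print("hub",hit(p,429,135,108,T).round(1))
for c,s in blobs(im,(0,0,190),(180,40,255),(355,120,418,150),60)[0]: print("white",c.round(1),s,hit(p,*c,105.5,T).round(1))
T,s=tool();print(s["eef_pos"],s["q"].round(2));cv2.imwrite("pics/w2.png",grab_frame("wrist"));np.save("w2T.npy",T)
E
```

```text
t: 2.55
eef_pos: [533.7, 281.2, 232.4]
eef_rot: [0.629, 0.323, 0.631, -0.319]
force: [0.2, -0.1, 0.1]
finger_gap: -0.1
[430.8  93. ] [423  68  16  50 562] [504.3 259.5 105.5]
[465.3 136.2] [444 130  45  13 465] [545.8 251.4 105.5]
[422.9 173.9] [417 153  14  44 458] [537.8 210.5 105.5]
hub [522.  235.4 108. ]
white [387.1 134. ] [365 129  46  11 472] [496.  217.6 105.5]
[533.70859798 281.16654181 232.3597644 ] [-0.03  0.56 -0.82  1.56  0.42  1.21 -0.3 ]
```

View pics/w2.png

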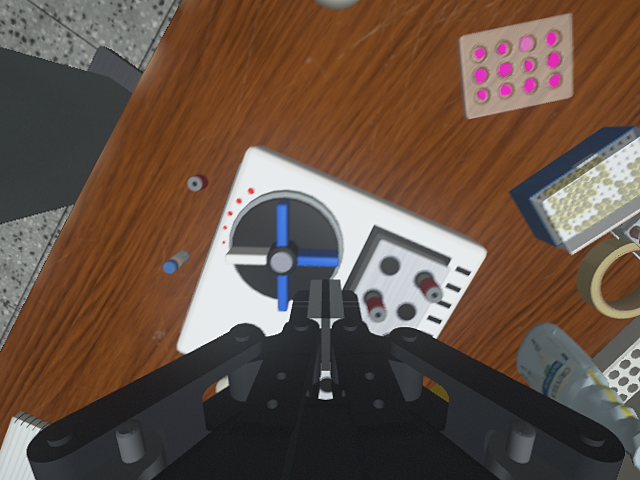

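```bash
cat > go.py <<'E'
# target: r,t in dial frame at angle a(deg clockwise turned), z -> offset
from h import *
import sys
r,t,a,z=map(float,sys.argv[1:5])
C=np.array([520.3,235.]);V=34.3
T,s=tool();f=np.radians(V-a);er=np.array([np.cos(f),np.sin(f)]);et=np.array([-er[1],er[0]])
d=s["eef_pos"][:2]-C
zaz=np.degrees(np.arctan2(T[1,2],T[0,2]))
print("pos",s["eef_pos"].round(1),"r,t now",(d@er).round(1),(d@et).round(1),"F",s["force"].round(2),"Tq",s["torque"].round(2),"t",s["t"],"q",s["q"].round(2))
print("offset",(T[:3,:3].T@(np.array([*(C+r*er+t*et),z])-s["eef_pos"])).round(1),"roll",round((zaz-(V-a-90)+180)%360-180,1),"face angle turned",round(V-90-zaz,1))
E
python3 go.py 34 22 0 150; python3 - <<'E'
from h import *
T=np.load("w2T.npy");im=cv2.imread("pics/w2.png");p=camera_params("wrist");T,_=tool()
print(proj(p,T[:3,3],T),hit(p,281,262,108,T))
E
```

```text
pos [533.3 287.5 232.6] r,t now 40.3 36.0 F [0.94 3.99 1.69] Tq [ 0.3  -0.03  0.01] t 2.6 q [-0.04  0.57 -0.82  1.55  0.42  1.21 -0.3 ]
offset [82.4 -7.3 14.7] roll 1.9 face angle turned -1.9
[324.79120699 294.47909891] [521.82540496 241.78427489 108.        ]
```

```bash
python3 -m pendant '{"grip":[0,0,0],"offset":[[0,-0.007,0.015],[0,-0.007,0.015],[0,-0.007,0.015]],"roll":[1,2,2]}'; python3 go.py 34 22 0 140
```

```text
t: 2.9
eef_pos: [536.8, 269.4, 232.1]
eef_rot: [0.622, 0.335, 0.627, -0.328]
force: [-0.1, -0.7, -0.3]
finger_gap: -0.3
pos [536.8 269.4 232.1] r,t now 33.0 19.2 F [-0.11 -0.67 -0.25] Tq [-0.02  0.06 -0.02] t 2.9 q [-0.01  0.56 -0.82  1.57  0.42  1.2  -0.31]
offset [92.1  0.4 -1.9] roll -0.2 face angle turned 0.2
```

```bash
python3 -m pendant '{"grip":[0,0,0,0,0],"offset":[[0.025,0.0,-0.002],[0.05,0,-0.002],[0.075,0,-0.002],[0.092,0,-0.002],[0.092,0,-0.002]],"roll":[0,0,0,0,0]}'; python3 go.py 34 22 0 118; python3 - <<'E'
from h import *
T,_=tool();im=grab_frame("wrist");p=camera_params("wrist")
C=(520.3,235)
print(proj(p,T[:3,3],T),proj(p,(*C,108),T))
cv2.imwrite("pics/w3.png",im[0:360,100:600])
E
```

```text
t: 3.4
eef_pos: [534.7, 270.0, 138.0]
eef_rot: [0.621, 0.334, 0.627, -0.33]
force: [0.1, -0.6, -0.1]
finger_gap: 0.1
pos [534.7 270.  138. ] r,t now 31.6 20.8 F [ 0.08 -0.55 -0.07] Tq [ 0.02 -0.02 -0.  ] t 3.4 q [-0.04  0.64 -0.76  1.7   0.5   1.01 -0.39]
offset [20.1  2.3 -1. ] roll -0.3 face angle turned 0.3
[324.64011861 294.49419841] [269.13394781 304.84223696]
```

View pics/w3.png

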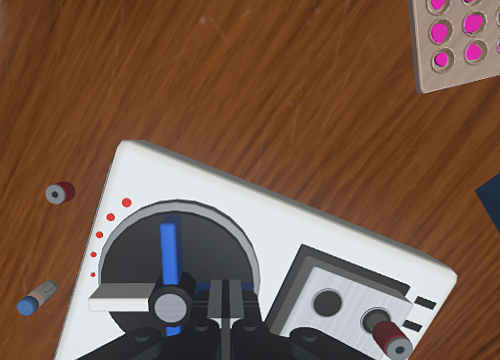

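Hub at (270,308) against a predicted (269,305), and the tip stands in the open quadrant. I'll go down to about z = 92.

```bash
python3 -m pendant '{"grip":[0,0,0,0,0],"offset":[[0.012,0.002,-0.001],[0.024,0.002,-0.001],[0.036,0.002,-0.001],[0.046,0.002,-0.001],[0.046,0.002,-0.001]],"roll":[0,0,0,0,0]}'; python3 go.py 34 15.5 0 92
```

```text
t: 3.95
eef_pos: [535.5, 272.7, 91.8]
eef_rot: [0.621, 0.334, 0.627, -0.33]
force: [1.4, -0.1, -0.1]
finger_gap: -0.1
pos [535.5 272.7  91.8] r,t now 33.8 22.6 F [ 1.4  -0.06 -0.09] Tq [-0.04  0.06 -0.02] t 3.95 q [-0.07  0.69 -0.73  1.74  0.55  0.92 -0.43]
offset [-0.2  0.2  7. ] roll -0.3 face angle turned 0.3
```

```bash
cat > arc.py <<'E'
# print tool-frame rows for r,t, angles a1..an (z kept 92)
from h import *
import sys
r,t=map(float,sys.argv[1:3]);C=np.array([520.3,235.]);V=34.3
T,s=tool();zaz=np.degrees(np.arctan2(T[1,2],T[0,2]))
for a in map(float,sys.argv[3:]):
    f=np.radians(V-a);er=np.array([np.cos(f),np.sin(f)]);et=np.array([-er[1],er[0]])
    o=T[:3,:3].T@(np.array([*(C+r*er+t*et),92])-s["eef_pos"]);print(a,(o/1000).round(4),"roll",round(zaz-(V-a-90),1))
E
python3 -m pendant '{"grip":[0,0,0,0],"offset":[[0,0,0.002],[0,0,0.004],[0,0,0.006],[0,0,0.007]],"roll":[0,0,0,0]}'; python3 go.py 34 15.5 0 92; python3 arc.py 34 15.5 2 4 6 8 10
```

```text
t: 4.35
eef_pos: [539.8, 266.8, 92.1]
eef_rot: [0.621, 0.334, 0.627, -0.33]
force: [-1.5, 0.9, -0.1]
finger_gap: -0.1
pos [539.8 266.8  92.1] r,t now 34.1 15.3 F [-1.48  0.91 -0.14] Tq [ 0.33  0.25 -0.04] t 4.35 q [-0.06  0.7  -0.73  1.74  0.55  0.92 -0.42]
offset [ 0.2 -0.1 -0.2] roll -0.3 face angle turned 0.3
2.0 [0.0001 0.0005 0.001 ] roll 1.7
4.0 [0.0001 0.001  0.0022] roll 3.7
6.0 [0.0001 0.0014 0.0034] roll 5.7
8.0 [0.0001 0.0018 0.0047] roll 7.7
10.0 [0.0001 0.0022 0.0059] roll 9.7
```

Contact is beginning (about 1.7 N) at t ≈ 15.3, as predicted. I'll push slowly over the first crest.

```bash
python3 -m pendant '{"grip":[0,0,0,0],"offset":[[0,0.0005,0.001],[0,0.001,0.0022],[0,0.0014,0.0034],[0,0.0018,0.0047]],"roll":[1.7,3.7,5.7,7.7]}'; python3 go.py 34 15.5 8 92; python3 arc.py 34 15.5 10 12 14 16
```

```text
t: 4.75
eef_pos: [541.7, 267.0, 92.2]
eef_rot: [0.596, 0.376, 0.605, -0.371]
force: [-6.8, 7.8, -0.9]
finger_gap: -0.0
pos [541.7 267.   92.2] r,t now 33.3 19.2 F [-6.83  7.81 -0.86] Tq [1.65 1.4  0.02] t 4.75 q [-0.07  0.69 -0.69  1.73  0.52  0.91 -0.52]
offset [0.2 0.7 3.7] roll -0.0 face angle turned 8.0
10.0 [0.0001 0.0012 0.0049] roll 2.0
12.0 [0.0001 0.0017 0.0061] roll 4.0
14.0 [0.0001 0.0021 0.0074] roll 6.0
16.0 [0.0001 0.0025 0.0086] roll 8.0
```

Ten newtons here means that the rolled tip touches with its inner corner, at a small lever arm. I'll let the roll lag about 7° behind so the outer corner pushes.

```bash
sed -i 's/r,t=map(float,sys.argv\[1:3\])/r,t,lag=map(float,sys.argv[1:4])/; s/sys.argv\[3:\]/sys.argv[4:]/; s/zaz-(V-a-90)/zaz-(V-a-90)-lag/' arc.py; python3 arc.py 31 17.5 7 4 6 8 10 12 14 16
```

```text
4.0 [ 0.0002 -0.0036 -0.0004] roll -11.0
6.0 [ 0.0002 -0.003   0.0006] roll -9.0
8.0 [ 0.0002 -0.0023  0.0017] roll -7.0
10.0 [ 0.0002 -0.0018  0.0028] roll -5.0
12.0 [ 0.0002 -0.0012  0.0039] roll -3.0
14.0 [ 0.0001 -0.0007  0.0051] roll -1.0
16.0 [ 0.0001 -0.0002  0.0062] roll 1.0
```

```bash
python3 -m pendant '{"grip":[0,0,0,0],"offset":[[0,-0.0036,-0.0004],[0,-0.003,0.0006],[0,-0.0023,0.0017],[0,-0.0018,0.0028]],"roll":[-8,-9,-7,-5]}'; python3 go.py 31 17.5 10 92;  python3 arc.py 31 17.5 7 12 14 16 18 20
```

```text
t: 5.15
eef_pos: [539.4, 265.9, 92.4]
eef_rot: [0.61, 0.351, 0.621, -0.344]
force: [-8.3, 7.6, 0.8]
finger_gap: -0.2
pos [539.4 265.9  92.4] r,t now 30.1 20.3 F [-8.27  7.59  0.78] Tq [1.44 1.67 0.06] t 5.15 q [-0.06  0.69 -0.72  1.74  0.53  0.92 -0.45]
offset [0.3 0.6 2.9] roll 6.8 face angle turned 3.2
12.0 [0.0003 0.001  0.004 ] roll 1.8
14.0 [0.0003 0.0014 0.0052] roll 3.8
16.0 [0.0003 0.0018 0.0064] roll 5.8
18.0 [0.0002 0.0021 0.0076] roll 7.8
20.0 [0.0002 0.0024 0.0088] roll 9.8
```

```bash
cat > ang.py <<'E'
from h import *
import sys
T,s=tool();im=grab_frame("wrist");p=camera_params("wrist")
if len(sys.argv)>1: cv2.imwrite(sys.argv[1],im[0:380,60:600])
C=np.array([520.3,235.])
m=cv2.inRange(cv2.cvtColor(im,cv2.COLOR_BGR2HSV),(105,150,150),(122,255,255))
n,l,st,c=cv2.connectedComponentsWithStats(m)
for i in range(1,n):
    if st[i,4]<80: continue
    P=np.array([hit(p,u,v,105.5,T)[:2] for v,u in np.argwhere(l==i)]);mu=P.mean(0)
    if np.linalg.norm(mu-C)>60: continue
    vx,vy=cv2.fitLine(P.astype(np.float32),cv2.DIST_HUBER,0,.01,.01).ravel()[:2]
    d=mu-C;sg=np.sign(vx*d[0]+vy*d[1]);print("blue",st[i],mu.round(1),"line az",round(np.degrees(np.arctan2(sg*vy,sg*vx)),1),"az from C",round(np.degrees(np.arctan2(d[1],d[0])),1),"r",round(np.hypot(*d),1))
E
python3 ang.py pics/w4.png; python3 go.py 31 17.5 10 92; python3 -c "
import sys;sys.argv=['x']
import cv2"
```

```text
blue [ 233  239   27   79 1495] [504.5 260.7] line az 123.1 az from C 121.6 r 30.1
pos [539.4 265.9  92.4] r,t now 30.1 20.4 F [-7.17  5.44  1.53] Tq [1.21 1.5  0.01] t 5.2 q [-0.06  0.69 -0.72  1.74  0.53  0.92 -0.45]
offset [0.3 0.6 2.9] roll 6.6 face angle turned 3.4
```

View pics/w4.png

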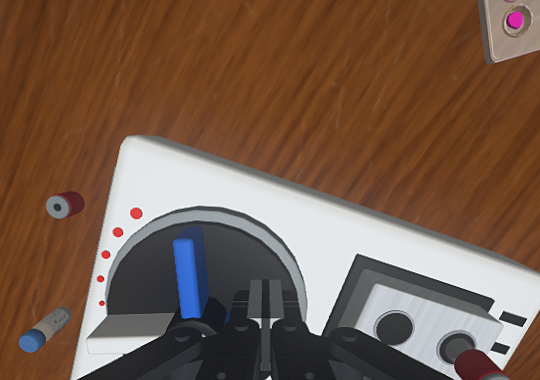

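The dial has barely moved (about 1–2°), so contact is still at the inner corner. I'll roll back further so the outer corner carries the push.

```bash
python3 -m pendant '{"grip":[0,0,0],"offset":[[0,0.001,-0.0005],[0,0.002,0],[0,0.002,0]],"roll":[-6,-12,-12]}'; python3 go.py 33 17.5 5 92; python3 ang.py; python3 arc.py 33 17.5 12 6 8 10 12 14 16
```

```text
t: 5.5
eef_pos: [540.3, 267.7, 92.5]
eef_rot: [0.642, 0.286, 0.654, -0.278]
force: [-2.6, 1.6, 1.5]
finger_gap: -0.1
pos [540.3 267.7  92.5] r,t now 33.5 18.8 F [-2.59  1.59  1.53] Tq [ 0.38  0.83 -0.04] t 5.5 q [-0.03  0.71 -0.78  1.73  0.57  0.94 -0.28]
offset [ 0.5 -0.7  1.1] roll 13.7 face angle turned -8.7
blue [ 236  225   27   81 1556] [504.1 260.4] line az 123.7 az from C 122.5 r 30.1
6.0 [ 0.0005 -0.0006  0.0017] roll 2.5
8.0 [ 0.0005 -0.0003  0.003 ] roll 4.5
10.0 [ 0.0004 -0.0001  0.0043] roll 6.5
12.0 [0.0004 0.0001 0.0056] roll 8.5
14.0 [0.0004 0.0002 0.0069] roll 10.5
16.0 [0.0004 0.0003 0.0082] roll 12.5
```

```bash
python3 -m pendant '{"grip":[0,0,0],"offset":[[0,-0.0006,0.0017],[0,-0.0003,0.003],[0,-0.0001,0.0043]],"roll":[2.5,4.5,6.5]}'; python3 go.py 33 17.5 10 92; python3 ang.py; python3 arc.py 33 17.5 12 12 14 16 18 20
```

```text
t: 5.85
eef_pos: [541.9, 267.6, 92.7]
eef_rot: [0.623, 0.325, 0.638, -0.315]
force: [-7.2, 9.2, -1.1]
finger_gap: 0.2
pos [541.9 267.6  92.7] r,t now 33.1 20.8 F [-7.16  9.23 -1.09] Tq [2.04 1.45 0.01] t 5.85 q [-0.04  0.7  -0.75  1.73  0.55  0.93 -0.37]
offset [ 0.7 -0.8  3.3] roll 11.8 face angle turned -1.8
blue [ 232  232   21   80 1512] [504.5 260.5] line az 123.5 az from C 121.7 r 30.0
12.0 [ 0.0006 -0.0004  0.0045] roll 1.7
14.0 [ 0.0006 -0.0001  0.0058] roll 3.7
16.0 [0.0005 0.0002 0.0071] roll 5.7
18.0 [0.0005 0.0004 0.0084] roll 7.7
20.0 [0.0005 0.0005 0.0097] roll 9.7
```

```bash
for i in 1 2 3; do python3 -m pendant '{"grip":[0],"offset":[[0,0,0]],"roll":[0]}' | grep -E "pos|force"; done; python3 ang.py pics/w5.png;python3 go.py 33 17.5 5 92
```

```text
eef_pos: [541.6, 268.4, 92.8]
force: [-1.0, -0.5, 0.2]
eef_pos: [541.8, 268.4, 92.8]
force: [-1.7, 0.9, -0.8]
eef_pos: [541.9, 268.3, 92.8]
force: [-2.9, 2.5, -0.2]
blue [ 229  234   23   79 1509] [504.2 260.4] line az 123.8 az from C 122.4 r 30.1
pos [541.9 268.3  92.8] r,t now 35.1 18.5 F [-2.82  2.02 -0.99] Tq [ 0.37  0.4  -0.02] t 6.25 q [-0.04  0.7  -0.75  1.73  0.55  0.93 -0.38]
offset [ 0.8 -2.2  0.8] roll 6.3 face angle turned -1.3
```

Holding still, the force falls away with almost no movement, as if something blocks the push. I'll look from outside.

```bash
python3 - <<'E'
from h import *
im=grab_frame("scene");a=cv2.resize(im[130:310,200:430],None,fx=3.4,fy=3.3,interpolation=cv2.INTER_CUBIC);cv2.imwrite("pics/s2.png",a);print(a.shape)
E
```

```text
(594, 782, 3)
```

View pics/s2.png

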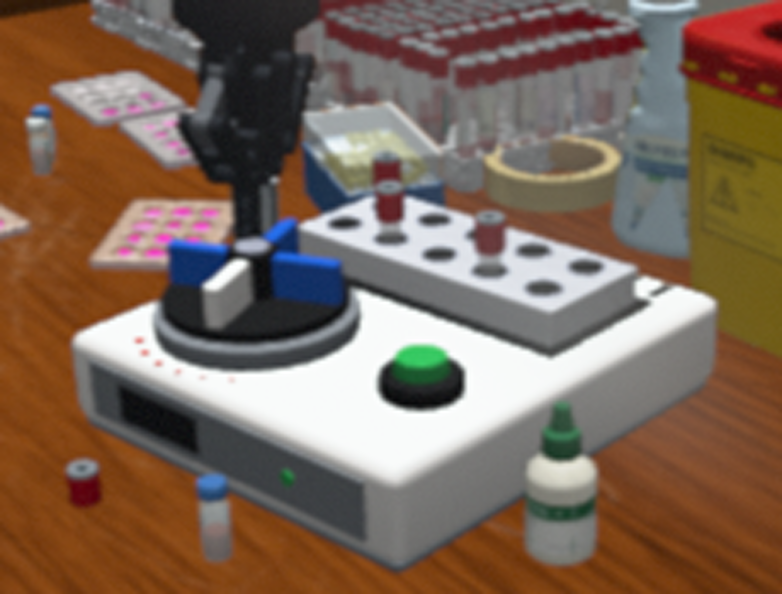

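The scene view shows the fingers clear of everything except the far vane. I'll try a sustained push and see whether it yields.

```bash
python3 -m pendant '{"grip":[0,0,0,0,0],"offset":[[0,-0.001,0.001],[0,-0.001,0.002],[0,-0.001,0.003],[0,-0.001,0.003],[0,-0.001,0.003]],"roll":[0,0,0,0,0]}'|grep -E "t:|pos|force"; python3 ang.py; python3 go.py 33 17.5 0 92
```

```text
t: 6.8
eef_pos: [542.1, 267.9, 93.0]
eef_rot: [0.621, 0.329, 0.638, -0.316]
force: [-2.6, 7.5, -2.4]
blue [ 231  233   21   79 1516] [504.5 260.5] line az 123.2 az from C 121.9 r 30.0
pos [542.1 267.9  92.9] r,t now 36.5 14.9 F [-2.44  8.29 -2.2 ] Tq [ 1.72  0.69 -0.06] t 6.85 q [-0.04  0.7  -0.75  1.73  0.54  0.93 -0.38]
offset [ 1.  -3.4 -2.7] roll 1.4 face angle turned -1.4
```

```bash
python3 -m pendant '{"grip":[0,0,0],"offset":[[0,0.001,-0.005],[0.001,0.004,-0.005],[0.001,0.006,-0.005]],"roll":[-3,-7,-9]}'|grep -E "t:|pos|force"; python3 go.py 42 17 0 92;  python3 ang.py;python3 - <<'E'
from h import *
for i in range(6): s=observe();print(s["t"],s["force"].round(2),s["torque"].round(3))
E
```

```text
t: 7.15
eef_pos: [544.8, 274.7, 92.0]
eef_rot: [0.645, 0.279, 0.66, -0.265]
force: [-0.0, -0.3, -0.5]
pos [544.8 274.7  92. ] r,t now 42.6 19.0 F [-0.   -0.33 -0.48] Tq [-0.05 -0.04 -0.01] t 7.15 q [-0.03  0.72 -0.79  1.71  0.58  0.95 -0.25]
offset [-0.  -0.9  1.8] roll 10.5 face angle turned -10.5
blue [ 217  227   29   82 1568] [504.1 260.3] line az 124.0 az from C 122.7 r 30.0
blue [208 376  20  22 213] [537.3 211.7] line az -88.4 az from C -53.9 r 28.8
7.2 [-0.49  0.47 -0.55] [ 0.02  -0.024  0.028]
7.2 [-0.49  0.47 -0.55] [ 0.02  -0.024  0.028]
7.2 [-0.49  0.47 -0.55] [ 0.02  -0.024  0.028]
7.2 [-0.49  0.47 -0.55] [ 0.02  -0.024  0.028]
7.2 [-0.49  0.47 -0.55] [ 0.02  -0.024  0.028]
7.2 [-0.49  0.47 -0.55] [ 0.02  -0.024  0.028]
```

```bash
python3 -m pendant '{"grip":[0,0,0,0,0],"offset":[[0,-0.0005,0.003],[0,-0.0009,0.005],[0,-0.001,0.006],[0,-0.001,0.006],[0,-0.001,0.006]],"roll":[0,0,0,0,0]}'|grep -E "t:|pos|force"; python3 go.py 42 17 0 92;  python3 ang.py
```

```text
t: 7.7
eef_pos: [547.5, 271.5, 92.0]
eef_rot: [0.644, 0.279, 0.661, -0.264]
force: [-3.3, 4.6, -0.1]
pos [547.5 271.5  92. ] r,t now 43.0 14.8 F [-3.3   4.63 -0.1 ] Tq [1.08 0.74 0.  ] t 7.7 q [-0.02  0.73 -0.79  1.71  0.58  0.95 -0.24]
offset [ 0.1 -0.6 -2.3] roll 10.5 face angle turned -10.5
blue [ 218  217   32   83 1605] [504.9 260.8] line az 122.1 az from C 120.9 r 30.0
blue [254 323  29  14 230] [536.6 246.4] line az 31.8 az from C 35.0 r 19.9
blue [203 378  21  24 212] [539.6 206.2] line az -87.7 az from C -56.1 r 34.6
```

With the outer-end contact the dial now gives (about 1.9° at 5.7 N). I'll keep pushing there.

```bash
python3 -m pendant '{"grip":[0,0,0,0,0],"offset":[[0,-0.0002,0.003],[0,-0.0004,0.004],[0,-0.0006,0.005],[0,-0.0006,0.005],[0,-0.0006,0.005]],"roll":[1,2,3,3,3]}'|grep -E "t:|pos|force"; python3 go.py 42 17 10 92;  python3 ang.py
```

```text
t: 8.25
eef_pos: [550.1, 268.7, 92.1]
eef_rot: [0.636, 0.297, 0.654, -0.281]
force: [-2.6, 5.4, -1.4]
pos [550.1 268.7  92.1] r,t now 41.1 18.4 F [-2.57  5.43 -1.38] Tq [ 1.01  0.36 -0.02] t 8.25 q [-0.02  0.72 -0.78  1.71  0.57  0.95 -0.28]
offset [0.  0.5 1.6] roll 17.5 face angle turned -7.5
blue [ 220  214   35   83 1614] [507.4 262.2] line az 117.0 az from C 115.4 r 30.1
blue [254 320  29  17 277] [537.8 244.6] line az 27.6 az from C 28.8 r 20.0
blue [202 380  19  22 180] [538.7 202.7] line az -89.1 az from C -60.3 r 37.1
```

At 7° now, with about 6 N. Carefully over the first crest.

```bash
python3 -m pendant '{"grip":[0,0,0,0],"offset":[[0,0.0003,0.0018],[0,0.0005,0.0025],[0,0.0006,0.003],[0,0.0006,0.003]],"roll":[1,2,3,3]}'|grep -E "t:|pos|force"; python3 ang.py; python3 go.py 42 17 20 92;  python3 arc.py 42 17 12 22 24 26 28 30
```

```text
t: 8.7
eef_pos: [553.1, 265.9, 92.0]
eef_rot: [0.628, 0.314, 0.646, -0.299]
force: [-1.6, 0.7, 0.5]
blue [ 221  211   38   84 1624] [510.4 263.4] line az 111.1 az from C 109.1 r 30.1
blue [253 319  30  18 314] [539.2 242.8] line az 21.8 az from C 22.5 r 20.5
blue [202 384  13  18 110] [537.8 198.8] line az -84.5 az from C -64.2 r 40.2
pos [553.2 265.9  91.9] r,t now 39.5 21.8 F [-1.2   0.15 -0.03] Tq [0.02 0.1  0.02] t 8.75 q [-0.02  0.72 -0.76  1.7   0.56  0.94 -0.32]
offset [-0.2  0.3  5.4] roll 24.4 face angle turned -4.4
22.0 [-0.0003  0.0002  0.007 ] roll 14.4
24.0 [-0.0003  0.      0.0085] roll 16.4
26.0 [-0.0004 -0.0002  0.0101] roll 18.4
28.0 [-0.0004 -0.0004  0.0117] roll 20.4
30.0 [-0.0005 -0.0007  0.0132] roll 22.4
```

```bash
python3 ang.py; python3 -m pendant '{"grip":[0,0,0,0,0],"offset":[[0,0.0003,0.003],[0,0.0003,0.0055],[0,0.0002,0.007],[0,0,0.0085],[0,-0.0002,0.01]],"roll":[5,10,14,16,18]}'|grep -E "t:|pos|force"; python3 ang.py; python3 go.py 42 17 26 92;  python3 arc.py 42 17 12 28 30 32 34 36
```

```text
blue [ 221  211   39   83 1621] [510.5 263.5] line az 110.9 az from C 109.0 r 30.1
blue [253 318  30  19 317] [539.3 242.8] line az 21.3 az from C 22.4 r 20.5
blue [202 384  12  18 105] [537.8 198.7] line az -83.2 az from C -64.3 r 40.3
t: 9.3
eef_pos: [559.5, 260.5, 92.0]
eef_rot: [0.571, 0.409, 0.592, -0.394]
force: [-0.7, 9.1, -3.4]
blue [ 215  223   24   82 1566] [514.9 264.8] line az 103.0 az from C 100.3 r 30.3
blue [253 326  29  11 149] [540.6 241.5] line az 12.2 az from C 17.9 r 21.3
blue [210 376  18  21 198] [528.3 207. ] line az -112.5 az from C -74.1 r 29.1
pos [559.5 260.6  92. ] r,t now 42.5 19.7 F [-0.62  8.24 -3.43] Tq [ 1.74  0.1  -0.04] t 9.35 q [-0.05  0.7  -0.68  1.7   0.49  0.91 -0.56]
offset [-0.1 -1.   2.5] roll 12.3 face angle turned 13.7
28.0 [-0.0001 -0.0008  0.0041] roll 2.3
30.0 [-0.0002 -0.0006  0.0056] roll 4.3
32.0 [-0.0003 -0.0005  0.0072] roll 6.3
34.0 [-0.0003 -0.0004  0.0088] roll 8.3
36.0 [-0.0004 -0.0004  0.0104] roll 10.3
```

Dial at ~22° (first click done) and starting to resist again. Continuing to the second crest.

```bash
python3 -m pendant '{"grip":[0,0,0,0,0],"offset":[[0,-0.0009,0.003],[0,-0.0008,0.0045],[0,-0.0006,0.0056],[0,-0.0006,0.0064],[0,-0.0005,0.0072]],"roll":[-2,-1,0,1,2]}'|grep -E "t:|pos|force"; python3 ang.py; python3 go.py 42 17 32 92;  python3 arc.py 42 17 14 34 36 38 40 42 44
```

```text
t: 9.85
eef_pos: [561.7, 254.3, 91.9]
eef_rot: [0.564, 0.42, 0.585, -0.405]
force: [-1.1, 2.8, -0.3]
blue [ 219  214   35   83 1604] [520.1 265.4] line az 93.4 az from C 90.4 r 30.4
blue [253 320  30  17 286] [541.4 237.3] line az 4.0 az from C 6.3 r 21.2
blue [202 382  17  20 151] [525.6 197.7] line az -109.2 az from C -82.0 r 37.6
pos [561.8 253.6  91.8] r,t now 42.2 16.9 F [-0.4   1.52  0.02] Tq [ 0.34  0.12 -0.02] t 9.9 q [-0.05  0.7  -0.67  1.7   0.48  0.91 -0.58]
offset [-0.2 -0.2 -0.1] roll 16.2 face angle turned 15.8
34.0 [-0.0002 -0.0001  0.0014] roll 4.2
36.0 [-0.0003  0.      0.003 ] roll 6.2
38.0 [-0.0004  0.      0.0046] roll 8.2
40.0 [-0.0004 -0.      0.0062] roll 10.2
42.0 [-0.0005 -0.0001  0.0078] roll 12.2
44.0 [-0.0005 -0.0002  0.0093] roll 14.2
```

```bash
python3 -m pendant '{"grip":[0,0,0],"offset":[[0,0,0.0014],[0,0,0.002],[0,0,0.002]],"roll":[1,2,2]}'|grep -E "t:|pos|force"; python3 ang.py; python3 go.py 42 17 36 92;  python3 arc.py 42 17 14 38 40 42 44 46 48
```

```text
t: 10.2
eef_pos: [562.8, 250.5, 91.6]
eef_rot: [0.556, 0.43, 0.576, -0.417]
force: [-0.4, -0.8, 0.0]
blue [ 221  210   41   83 1627] [523.6 265.4] line az 87.0 az from C 83.8 r 30.6
blue [252 318  31  19 328] [541.7 234.8] line az -1.7 az from C -0.5 r 21.4
pos [562.8 250.7  91.7] r,t now 42.0 16.9 F [-0.27 -0.08  0.29] Tq [-0.02 -0.02 -0.  ] t 10.25 q [-0.05  0.7  -0.66  1.7   0.48  0.91 -0.6 ]
offset [-0.3  0.  -0.1] roll 18.2 face angle turned 17.8
38.0 [-0.0004  0.0001  0.0015] roll 6.2
40.0 [-0.0005  0.0001  0.0031] roll 8.2
42.0 [-0.0005  0.0001  0.0047] roll 10.2
44.0 [-0.0006  0.      0.0063] roll 12.2
46.0 [-0.0006 -0.0001  0.0078] roll 14.2
48.0 [-0.0007 -0.0003  0.0094] roll 16.2
```

```bash
python3 -m pendant '{"grip":[0,0,0,0,0],"offset":[[0,0,0.0031],[0,0,0.0055],[0,-0.0001,0.0078],[0,-0.0003,0.0094],[0,-0.0005,0.0105]],"roll":[6,9,12,14,16]}'|grep -E "t:|pos|force"; python3 ang.py; python3 go.py 42 17 48 92;  python3 arc.py 42 17 14 50 52 54 56 58
```

```text
t: 10.75
eef_pos: [565.5, 243.9, 91.7]
eef_rot: [0.49, 0.505, 0.514, -0.491]
force: [1.6, 7.7, -3.3]
blue [ 217  220   27   82 1569] [527.4 265. ] line az 80.5 az from C 76.7 r 30.8
blue [253 324  29  13 193] [541.7 233.5] line az -11.1 az from C -4.1 r 21.5
blue [207 376  20  23 209] [517.2 203.7] line az -132.5 az from C -95.7 r 31.4
pos [565.5 243.1  91.6] r,t now 42.0 18.6 F [ 0.97  5.21 -1.79] Tq [ 0.99 -0.16 -0.05] t 10.8 q [-0.07  0.68 -0.58  1.7   0.42  0.88 -0.81]
offset [-0.4 -0.4  1.5] roll 14.1 face angle turned 33.9
50.0 [-0.0005 -0.0002  0.0031] roll 2.1
52.0 [-0.0005 -0.0001  0.0047] roll 4.1
54.0 [-0.0006  0.      0.0062] roll 6.1
56.0 [-0.0007  0.      0.0078] roll 8.1
58.0 [-0.0007  0.      0.0094] roll 10.1
```

```bash
python3 -m pendant '{"grip":[0,0,0,0],"offset":[[0,-0.0003,0.002],[0,-0.0002,0.0035],[0,-0.0001,0.0047],[0,-0.0001,0.0047]],"roll":[-1,0,1,2]}'|grep -E "t:|pos|force"; python3 ang.py; python3 go.py 42 17 52 92;  python3 arc.py 42 17 14 54 55 56 58 60
```

```text
t: 11.2
eef_pos: [565.4, 237.3, 91.3]
eef_rot: [0.481, 0.513, 0.504, -0.501]
force: [0.4, 0.6, -0.3]
blue [ 220  211   39   83 1613] [532.6 263.6] line az 70.4 az from C 66.8 r 31.1
blue [253 318  30  19 316] [541.2 229.2] line az -18.9 az from C -15.5 r 21.7
blue [202 384  12  18  99] [511.3 196.2] line az -122.7 az from C -103.1 r 39.9
pos [565.5 237.1  91.3] r,t now 42.5 15.7 F [0.01 0.47 0.44] Tq [ 0.03 -0.01 -0.01] t 11.25 q [-0.07  0.67 -0.57  1.71  0.41  0.87 -0.84]
offset [-0.6 -0.1 -1.4] roll 15.9 face angle turned 36.1
54.0 [-0.0007  0.      0.0002] roll 3.9
55.0 [-0.0007  0.0001  0.001 ] roll 4.9
56.0 [-0.0007  0.0001  0.0018] roll 5.9
58.0 [-0.0008  0.0002  0.0034] roll 7.9
60.0 [-0.0008  0.0001  0.0049] roll 9.9
```

```bash
python3 -m pendant '{"grip":[0,0,0],"offset":[[0,0,-0.002],[0,0,-0.004],[0,0,-0.004]],"roll":[0,0,0]}'|grep -E "t:|pos|force"; python3 ang.py pics/w6.png; python3 go.py 42 17 60 92; python3 - <<'E'
from h import *
cv2.imwrite("pics/t6.png",grab_frame("top")[180:300,190:380])
E
```

```text
t: 11.55
eef_pos: [565.7, 241.1, 91.5]
eef_rot: [0.481, 0.514, 0.503, -0.502]
force: [0.6, -0.6, -0.5]
blue [ 221  221   39   82 1574] [532.9 263.5] line az 69.9 az from C 66.2 r 31.2
blue [254 326  24  11  86] [540.7 230.8] line az -25.9 az from C -11.5 r 20.9
blue [202 383  14  19 123] [512.  200.3] line az -126.4 az from C -103.5 r 35.7
pos [565.6 241.1  91.5] r,t now 38.2 25.1 F [-0.51  0.56 -0.87] Tq [-0.01 -0.04  0.03] t 11.6 q [-0.08  0.67 -0.57  1.71  0.41  0.88 -0.84]
offset [-0.8  0.2  9. ] roll 23.9 face angle turned 36.1
```

View pics/w6.png

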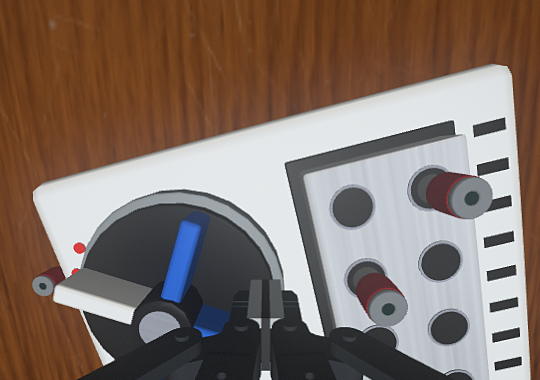

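The blue vane is at (188,258) in the crop, hub top at (160,328), white vane's end near (60,290). The dial held its place when I backed off. I'll calibrate the angle reading with the hub position in this same view.

```bash
python3 - <<'E'
from h import *
T,s=tool();p=camera_params("wrist")
H=hit(p,160+60,329,108,T)[:2];print("hub",H)
b=hit(p,*(np.array([221,221])+[19.5,0]),105.5,T)
im=cv2.imread("pics/w6.png")
m=cv2.inRange(cv2.cvtColor(im,cv2.COLOR_BGR2HSV),(105,150,185),(122,255,255))
n,l,st,c=cv2.connectedComponentsWithStats(m)
for i in range(1,n):
    if st[i,4]>80:
        P=np.array([hit(p,u+60,v,105.5,T)[:2] for v,u in np.argwhere(l==i)]);mu=P.mean(0);d=mu-H
        vx,vy=cv2.fitLine(P.astype(np.float32),cv2.DIST_HUBER,0,.01,.01).ravel()[:2]
        print(st[i],"az hub",np.degrees(np.arctan2(d[1],d[0])),"line",np.degrees(np.arctan2(vy,vx)),"r",np.hypot(*d))
for u,v in [(60,290),(56,301),(136,321),(204,300),(165,295),(187,303),(178,224),(200,222)]: print((u,v),hit(p,u+60,v,105.5,T)[:2].round(1))
print([im[v,u].tolist() for u,v in((185,250),(200,250),(192,222),(205,325))])
E
```

```text
hub [521.98848094 234.01244542]
[ 161  223   38   79 1324] az hub 69.91399328400364 line 69.91893 r 31.205106204127667
(60, 290) [480.2 251.8]
(56, 301) [477.5 246.8]
(136, 321) [511.  236.6]
(204, 300) [541.3 245.9]
(165, 295) [525.  248.5]
(187, 303) [534.  244.6]
(178, 224) [533.4 279. ]
(200, 222) [542.3 279.6]
[[214, 111, 56], [82, 52, 38], [120, 70, 49], [87, 48, 25]]
```

```bash
python3 - <<'E'
from h import *
im=grab_frame("scene");a=cv2.resize(im[180:250,215:345],None,fx=6,fy=6,interpolation=cv2.INTER_CUBIC)
t=cv2.resize(cv2.imread("pics/t6.png")[:, :],(285,180));a=np.vstack([a[:,:780],np.zeros((180,780,3),np.uint8)]);a[420:,:285]=t
cv2.imwrite("pics/c7.png",a);cv2.imwrite("pics/s7.png",im);print(a.shape)
E
```

```text
(600, 780, 3)
```

View pics/c7.png

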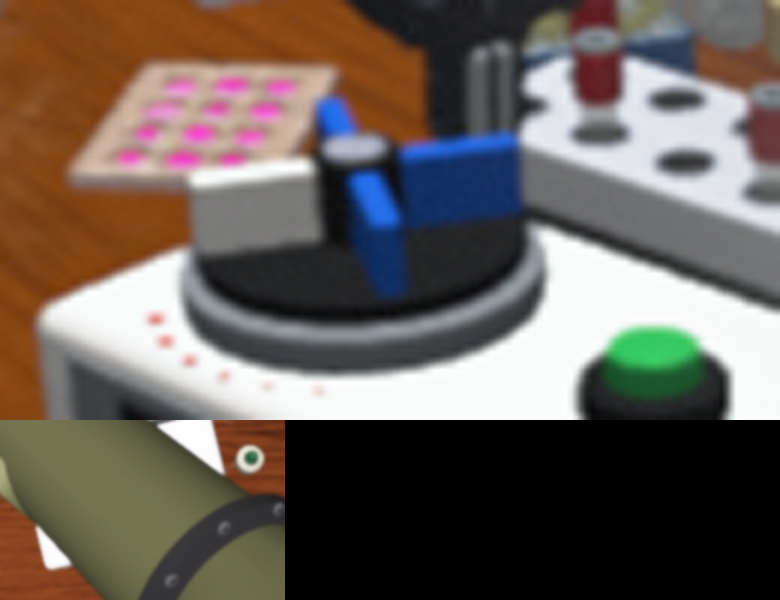

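The scene crop shows all four vane ends: white (192,178), right blue (519,140), rear blue (331,102), front blue (391,222), and hub top (356,148). The top view is hidden by the arm. I'll cast these.

```bash
python3 - <<'E'
from h import *
p=camera_params("scene");g=lambda u,v,z:hit(p,u/6+215,v/6+180,z)[:2]
H=g(356,148,108);print("hub",H)
for n,u,v in(("white",193,178),("right",519,138),("rear",331,102),("front",391,220)):
    P=g(u,v,105.5);d=P-H;print(n,P.round(1),np.degrees(np.arctan2(d[1],d[0])).round(1),np.hypot(*d).round(1))
a,b=g(193,178,105.5),g(519,138,105.5);d=b-a;print("W-R",np.degrees(np.arctan2(d[1],d[0])))
a,b=g(331,102,105.5),g(391,220,105.5);d=a-b;print("F-rear",np.degrees(np.arctan2(d[1],d[0])))
# start, from scene0
E
```

```text
hub [520.22887506 233.61862895]
white [474.7 249.2] 161.2 48.2
right [565.  215.2] -22.4 48.4
rear [535.4 274.7] 69.7 43.8
front [504.6 188.1] -109.0 48.1
W-R -20.633267817113637
F-rear 70.39828955088828
```

Both views agree: the dial is at ≈54°, short of the 60° stop. I'll wait half a second, hands off, to see whether it creeps on by itself.

```bash
python3 -m pendant '{"grip":[0,0,0,0,0],"offset":[[0,0,0],[0,0,0],[0,0,0],[0,0,0],[0,0,0]],"roll":[0,0,0,0,0]}'|grep -E "t:|pos|force"; python3 ang.py;python3 -m pendant '{"grip":[0,0,0,0,0],"offset":[[0,0,0],[0,0,0],[0,0,0],[0,0,0],[0,0,0]],"roll":[0,0,0,0,0]}'|grep -E "t:|pos|force"; python3 ang.py
```

```text
t: 12.2
eef_pos: [565.6, 241.0, 91.5]
eef_rot: [0.481, 0.514, 0.504, -0.502]
force: [0.4, 0.1, 0.0]
blue [ 221  221   39   81 1574] [532.9 263.5] line az 69.9 az from C 66.2 r 31.1
blue [254 326  24  11  90] [540.7 230.8] line az -25.6 az from C -11.7 r 20.9
blue [202 383  14  19 121] [512.  200.2] line az -126.2 az from C -103.5 r 35.8
t: 12.75
eef_pos: [565.6, 241.0, 91.4]
eef_rot: [0.481, 0.514, 0.503, -0.502]
force: [-0.3, 0.0, -0.5]
blue [ 221  221   39   81 1576] [532.9 263.5] line az 69.8 az from C 66.2 r 31.1
blue [254 326  24  11  90] [540.7 230.7] line az -25.6 az from C -11.8 r 20.8
blue [202 383  14  19 122] [511.9 200.2] line az -126.4 az from C -103.5 r 35.8
```

It rests firmly at 54.4°. To find whether that is a stop or friction holding it short of 60°, I'll nudge it to ~58° and back off again.

```bash
python3 arc.py 42 17.3 18 54 56 58 60
```

```text
54.0 [-0.0007  0.0002  0.0038] roll -0.1
56.0 [-0.0008  0.0003  0.0054] roll 1.9
58.0 [-0.0008  0.0003  0.007 ] roll 3.9
60.0 [-0.0009  0.0003  0.0086] roll 5.9
```

```bash
python3 -m pendant '{"grip":[0,0,0,0,0],"offset":[[0,0.0001,0.002],[0,0.0002,0.0038],[0,0.0003,0.0054],[0,0.0003,0.007],[0,0.0003,0.007]],"roll":[0,0,2,4,4]}'|grep -E "t:|pos|force"; python3 ang.py|head -1; python3 go.py 42 17.3 58 92; python3 -m pendant '{"grip":[0,0,0],"offset":[[0,0,-0.002],[0,0,-0.004],[0,0,-0.004]],"roll":[0,0,0]}'|grep -E "t:|pos|force"; python3 ang.py|head -1
```

```text
t: 13.3
eef_pos: [565.8, 233.5, 91.2]
eef_rot: [0.462, 0.531, 0.485, -0.52]
force: [0.5, -0.0, -0.4]
blue [ 221  211   41   83 1614] [535.8 262.2] line az 64.1 az from C 60.3 r 31.4
pos [565.8 233.7  91.2] r,t now 42.2 17.0 F [-0.59  0.53 -0.24] Tq [-0.03 -0.04  0.01] t 13.35 q [-0.08  0.67 -0.55  1.71  0.39  0.87 -0.89]
offset [-0.8 -0.1 -0.3] roll 17.8 face angle turned 40.2
t: 13.65
eef_pos: [566.1, 238.3, 91.4]
eef_rot: [0.462, 0.53, 0.486, -0.519]
force: [-0.2, -0.5, -0.2]
blue [ 222  223   42   81 1575] [535.8 262.2] line az 64.0 az from C 60.3 r 31.3
```

It went to 60.2° with no resistance and stayed, so the stops really are at multiples of 20° and friction holds the dial short. Now the fourth click, in small steps.

```bash
python3 arc.py 42 17.3 18 58 62 64 66 68 70
```

```text
58.0 [-0.0008  0.      0.0041] roll -0.1
62.0 [-0.0009  0.0002  0.0072] roll 3.9
64.0 [-0.001   0.0002  0.0088] roll 5.9
66.0 [-0.001   0.0001  0.0104] roll 7.9
68.0 [-0.0011 -0.      0.012 ] roll 9.9
70.0 [-0.0011 -0.0002  0.0135] roll 11.9
```

```bash
python3 -m pendant '{"grip":[0,0,0,0,0],"offset":[[-0.0005,0,0.0041],[-0.0005,0.0002,0.0072],[-0.0005,0.0002,0.0088],[-0.0005,0.0001,0.0104],[-0.0005,0.0001,0.0104]],"roll":[0,4,6,8,8]}'|grep -E "t:|pos|force"; python3 ang.py|head -1; python3 go.py 42 17.3 66 92; python3 arc.py 42 17.3 18 66 67 68 69 70 71 72
```

```text
t: 14.2
eef_pos: [566.0, 230.3, 91.9]
eef_rot: [0.424, 0.563, 0.449, -0.55]
force: [3.2, 7.7, -4.7]
blue [ 218  215   31   83 1575] [536.4 261.9] line az 63.1 az from C 59.0 r 31.4
pos [566.  230.3  91.9] r,t now 41.4 20.0 F [ 2.93  6.75 -4.06] Tq [ 1.5  -0.74 -0.02] t 14.25 q [-0.09  0.66 -0.52  1.72  0.36  0.85 -0.99]
offset [-0.2 -0.2  2.8] roll 17.9 face angle turned 48.1
66.0 [-0.0002 -0.0002  0.0028] roll -0.1
67.0 [-0.0002 -0.0002  0.0035] roll 0.9
68.0 [-0.0003 -0.0002  0.0043] roll 1.9
69.0 [-0.0003 -0.0001  0.0051] roll 2.9
70.0 [-0.0003 -0.0001  0.0059] roll 3.9
71.0 [-0.0004 -0.0001  0.0067] roll 4.9
72.0 [-0.0004 -0.0001  0.0075] roll 5.9
```

```bash
python3 -m pendant '{"grip":[0,0,0,0],"offset":[[0,-0.0004,0.0028],[0,-0.0003,0.0035],[0,-0.0002,0.0043],[0,-0.0002,0.0043]],"roll":[-3,-3,-2,-2]}'|grep -E "t:|pos|force"; python3 ang.py|head -1; python3 go.py 42 17.3 68 92; python3 arc.py 42 17.3 18 68 69 70 71 72
```

```text
t: 14.65
eef_pos: [565.2, 229.0, 91.9]
eef_rot: [0.433, 0.556, 0.46, -0.54]
force: [1.4, 6.6, -3.2]
blue [ 220  209   39   83 1600] [537.6 261.2] line az 60.6 az from C 56.7 r 31.4
pos [565.1 228.8  91.9] r,t now 40.7 19.7 F [ 1.17  6.8  -3.71] Tq [ 1.5  -0.41 -0.06] t 14.7 q [-0.08  0.66 -0.53  1.73  0.37  0.85 -0.96]
offset [-0.2  0.3  2.7] roll 22.0 face angle turned 46.0
68.0 [-0.0002  0.0003  0.0027] roll 4.0
69.0 [-0.0002  0.0003  0.0035] roll 5.0
70.0 [-0.0003  0.0003  0.0043] roll 6.0
71.0 [-0.0003  0.0002  0.0051] roll 7.0
72.0 [-0.0003  0.0002  0.0059] roll 8.0
```

```bash
python3 -m pendant '{"grip":[0,0,0,0],"offset":[[0,0.0003,0.0027],[0,0.0003,0.0035],[0,0.0003,0.0043],[0,0.0003,0.0043]],"roll":[0,1,2,2]}'|grep -E "t:|pos|force"; python3 ang.py|head -1; python3 go.py 42 17.3 70 92; python3 arc.py 42 17.3 18 70 71 72 73 74
```

```text
t: 15.1
eef_pos: [564.4, 225.8, 91.9]
eef_rot: [0.423, 0.564, 0.451, -0.548]
force: [-0.4, 4.9, -2.1]
blue [ 222  206   43   83 1606] [539.8 259.9] line az 55.8 az from C 52.0 r 31.6
pos [564.4 225.6  91.9] r,t now 41.3 18.1 F [-0.25  4.9  -1.13] Tq [ 0.93  0.01 -0.06] t 15.15 q [-0.08  0.65 -0.52  1.73  0.36  0.84 -0.98]
offset [-0.2  0.3  1. ] roll 22.1 face angle turned 47.9
70.0 [-0.0002  0.0003  0.001 ] roll 4.1
71.0 [-0.0002  0.0003  0.0018] roll 5.1
72.0 [-0.0002  0.0003  0.0026] roll 6.1
73.0 [-0.0003  0.0003  0.0033] roll 7.1
74.0 [-0.0003  0.0002  0.0041] roll 8.1
```

```bash
python3 -m pendant '{"grip":[0,0,0,0],"offset":[[0,0.0003,0.001],[0,0.0003,0.0018],[0,0.0003,0.0026],[0,0.0003,0.0026]],"roll":[2,4,5,5]}'|grep -E "t:|pos|force"; python3 ang.py|head -1; python3 go.py 42 17.3 74 92; python3 arc.py 42 17.3 18 73 74 75 76 77 78
```

```text
t: 15.55
eef_pos: [564.0, 222.0, 91.7]
eef_rot: [0.398, 0.581, 0.426, -0.567]
force: [0.1, -0.0, 0.2]
blue [ 221  207   42   83 1610] [541.9 258.2] line az 51.0 az from C 47.0 r 31.7
pos [564.  221.9  91.7] r,t now 42.1 17.8 F [-0.67 -0.34 -0.14] Tq [ 0.   -0.03  0.04] t 15.6 q [-0.09  0.65 -0.5   1.74  0.34  0.84 -1.05]
offset [-0.3 -0.2  0.5] roll 21.0 face angle turned 53.0
73.0 [-0.0003 -0.0003 -0.0003] roll 2.0
74.0 [-0.0003 -0.0002  0.0005] roll 3.0
75.0 [-0.0003 -0.0002  0.0013] roll 4.0
76.0 [-0.0004 -0.0002  0.0021] roll 5.0
77.0 [-0.0004 -0.0003  0.0028] roll 6.0
78.0 [-0.0004 -0.0003  0.0036] roll 7.0
```

Over the fourth crest: the dial is at 73.4° with no force. Now I ease it up to the 80° stop, as with the third click.

```bash
python3 -m pendant '{"grip":[0,0,0,0],"offset":[[0,-0.0002,0.001],[0,-0.0002,0.002],[0,-0.0003,0.0028],[0,-0.0003,0.0028]],"roll":[2,4,5,5]}'|grep -E "t:|pos|force"; python3 ang.py|head -1; python3 go.py 42 17.3 77 92; python3 arc.py 42 17.3 18 77 78 79 
```

```text
t: 16.0
eef_pos: [562.8, 218.7, 91.5]
eef_rot: [0.373, 0.598, 0.4, -0.586]
force: [0.0, -0.4, -0.4]
blue [ 222  209   44   82 1605] [544.8 255.7] line az 44.1 az from C 40.3 r 32.1
pos [562.8 218.8  91.5] r,t now 42.2 16.9 F [-0.73  0.19  1.19] Tq [-0.01  0.03 -0.  ] t 16.05 q [-0.1   0.64 -0.47  1.74  0.32  0.83 -1.11]
offset [-0.5 -0.1 -0.4] roll 19.0 face angle turned 58.0
77.0 [-0.0005 -0.0001 -0.0004] roll 1.0
78.0 [-0.0005 -0.      0.0004] roll 2.0
79.0 [-0.0005 -0.      0.0012] roll 3.0
```

80.3°, which is the fourth stop. Now back off and lift straight out, then check again.

```bash
python3 -m pendant '{"grip":[0,0,0,0,0],"offset":[[0,0,-0.003],[0,0,-0.005],[-0.02,0,-0.005],[-0.045,0,-0.005],[-0.06,0,-0.005]],"roll":[0,0,0,0,0]}'|grep -E "t:|pos|force"; python3 ang.py|head -2; python3 - <<'E'
from h import *
T,s=tool();print(s["eef_pos"],s["q"].round(2))
print("to above button",(T[:3,:3].T@(np.array([544.4,121.8,150])-s["eef_pos"])).round(1))
E
```

```text
t: 16.55
eef_pos: [565.6, 221.5, 153.2]
eef_rot: [0.373, 0.598, 0.401, -0.585]
force: [0.3, 0.4, 0.9]
blue [253 198  32  58 794] [544.4 255.4] line az 44.2 az from C 40.3 r 31.6
blue [270 274  40  21 376] [538.5 217.6] line az -36.3 az from C -43.8 r 25.2
[566.60285016 221.8821639  155.31489608] [-0.08  0.57 -0.5   1.66  0.28  0.96 -1.08]
to above button [  1.   19.8 100.7]
```

```bash
python3 -m pendant '{"grip":[0,0,0,0,0],"offset":[[0,0.005,0.025],[0,0.01,0.05],[0,0.015,0.075],[0,0.018,0.09],[0,0.02,0.1]],"roll":[0,0,0,0,0]}'|grep -E "t:|pos|force"; python3 - <<'E'
from h import *
p=camera_params("wrist");T1=np.load("w1T.npy");im=cv2.imread("pics/w1.png")
for c,s in blobs(im,(45,80,60),(80,255,255),(330,225,390,280),60)[0]: print(c,s,hit(p,*c,82,T1))
T,s=tool();im=grab_frame("wrist");cv2.imwrite("pics/w8.png",im)
for c,st in blobs(im,(45,80,60),(80,255,255),None,60)[0]: print(c,st,hit(p,*c,82,T))
print(s["eef_pos"],s["q"].round(2));print((T[:3,:3].T@(np.array([544.6,121.8,90])-s["eef_pos"])).round(1))
E
```

```text
t: 17.1
eef_pos: [544.6, 121.2, 150.7]
eef_rot: [0.373, 0.599, 0.4, -0.584]
force: [1.7, 0.4, 0.4]
[360.23167155 256.07771261] [346 242  30  29 682] [546.74448792 123.18894234  82.        ]
[329.14319434 252.65538946] [ 309  233   41   40 1271] [547.29903059 120.15037173  82.        ]
[395.76397516 325.        ] [387 319  21  17 161] [569.08139956  53.09392045  82.        ]
[544.64490212 121.18689584 150.68940846] [ 0.11  0.51 -0.52  1.8   0.26  0.89 -0.93]
[60.7  1.   1.8]
```

```bash
python3 -m pendant '{"grip":[0,0,0,0,0],"offset":[[0.02,0.0005,0],[0.04,0.0005,0],[0.055,0.0005,0],[0.062,0.0005,0],[0.064,0.0005,0]],"roll":[0,0,0,0,0]}'|grep -E "t:|pos|force"; python3 - <<'E'
from h import *
im=grab_frame("scene");cv2.imwrite("pics/s9.png",cv2.resize(im[160:260,240:380],None,fx=5,fy=5,interpolation=cv2.INTER_CUBIC))
E
```

```text
t: 17.65
eef_pos: [544.5, 123.3, 86.0]
eef_rot: [0.373, 0.599, 0.4, -0.585]
force: [-0.4, 0.0, -0.0]
```

View pics/s9.png

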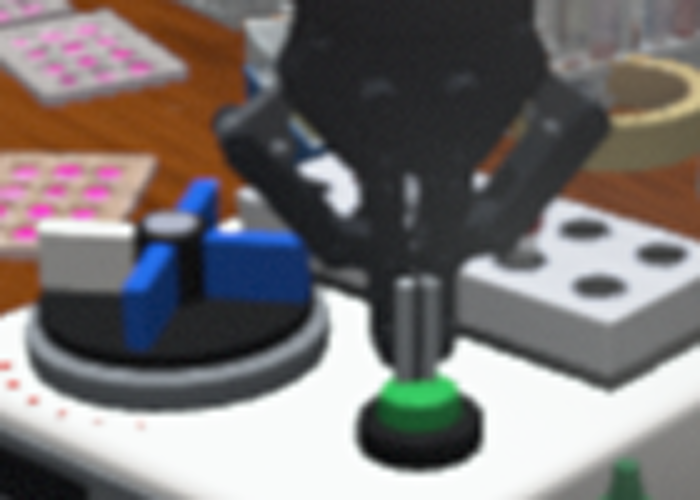

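The fingertip stands above the button, with the tip at (415,370) and the button at (420,390). The dial still shows its turned position. Pressing.

```bash
python3 -m pendant '{"grip":[0,0,0,0,0],"offset":[[0.003,0,0.001],[0.006,0,0.001],[0.009,0,0.001],[0.011,0,0.001],[0.012,0,0.001]],"roll":[0,0,0,0,0]}'|grep -E "t:|pos|force"; python3 - <<'E'
from h import *
print(observe()["force"])
cv2.imwrite("pics/s10.png",grab_frame("scene"))
E
```

```text
t: 18.2
eef_pos: [545.0, 122.9, 75.9]
eef_rot: [0.373, 0.6, 0.4, -0.584]
force: [-5.0, -3.1, 22.8]
[-5.04557492 -3.09775719 22.8306074 ]
```

It is at its stop: z = 75.9 mm, with 23 N against the spring's 5 N. Releasing and lifting clear.

```bash
python3 -m pendant '{"grip":[0,0,0,0,0],"offset":[[-0.004,0,0],[-0.015,0,0],[-0.035,0,0],[-0.065,0,0],[-0.1,0,0]],"roll":[0,0,0,0,0]}'|grep -E "t:|pos|force"
python3 -m pendant '{"grip":[0,0,0,0],"offset":[[-0.01,0,0.045],[-0.01,0,0.09],[-0.01,0,0.12],[-0.01,0,0.12]],"roll":[0,0,0,0]}'|grep -E "t:|pos|force"; python3 - <<'E'
from h import *
im=grab_frame("scene");cv2.imwrite("pics/s11.png",cv2.resize(im[170:310,205:385],None,fx=4.2,fy=4.2,interpolation=cv2.INTER_CUBIC))
t=grab_frame("top");cv2.imwrite("pics/t11.png",t);p=camera_params("top")
for nm,lo,hi,box,z in[("vial",(95,120,80),(125,255,255),(295,265,320,290),42),("dropcap",(45,60,40),(90,255,255),(340,190,375,220),80),("tcap",(0,0,90),(180,90,255),(255,285,272,302),20),("blue",(100,150,80),(125,255,255),(215,195,285,270),105.5)]:
    for c,s in blobs(t,lo,hi,box)[0]: print(nm,c.round(1),s,hit(p,*c,z).round(1))
E
```

```text
t: 18.75
eef_pos: [544.3, 118.2, 176.5]
eef_rot: [0.373, 0.599, 0.4, -0.585]
force: [0.4, 0.0, 0.7]
t: 19.15
eef_pos: [494.2, 2.9, 181.9]
eef_rot: [0.372, 0.599, 0.398, -0.587]
force: [0.9, -0.6, 0.6]
vial [307.6 278.3] [305 276   6   6  27] [433.9 135.4  42. ]
dropcap [357.1 204.8] [354 201   7   8  48] [564.1  43.4  80. ]
tcap [263.  293.5] [259 290   9   8  60] [405.9 221.1  20. ]
blue [235.4 220.4] [228 213  16  16 112] [540.5 256.  105.5]
blue [259.9 220.1] [251 212  18  17 127] [539.9 213.8 105.5]
blue [259.8 244.3] [251 236  18  18 119] [498.  214.9 105.5]
```

View pics/s11.png

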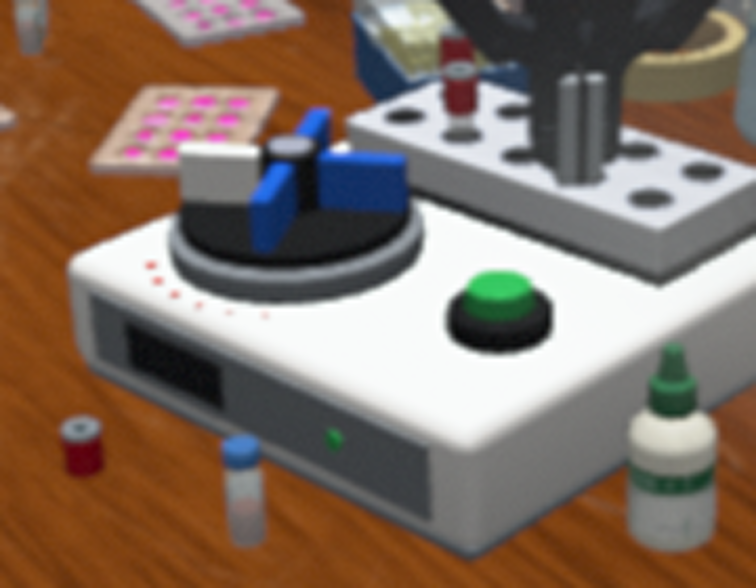

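The last picture shows the button up and the vial, cap and dropper where they stood. In the top view the dial is turned 80.1°, and the arm is clear of everything.

```bash
python3 -m pendant '{"grip":[0,0],"offset":[[0,0,0],[0,0,0]],"roll":[0,0]}'|grep -E "t:|pos|force"; python3 -c "
from workcell import *
print(hand_in())"
```

```text
t: 19.45
eef_pos: [496.6, 8.7, 182.6]
eef_rot: [0.373, 0.599, 0.4, -0.584]
force: [-0.9, -0.9, -0.1]
the job is handed in; nothing more can be done
None
```

I turned the dial clockwise four clicks by pushing one blue vane with the shut fingertips. I then pressed the green button to its stop, let it come up and moved the arm clear. The job was handed in at about 19.5 s of the 51 s allowed.

**Dial:** The final top view reads it turned 80.1° against a wanted 80°, and the wrist camera read 80.2° just after the fingers left it. No reading showed it going past the fourth click or back below the start.

**Button:** It was pressed after the dial was done, down to a tip height of 75.9 mm, where it should be 76 mm fully down. The last picture shows it up again.

**Bystanders:** The vial, dropper bottle and tube cap read within 0.2 mm of where they started.

**What disagreed:**
- **Vane force:** It peaked at about 12 N while the push was close to the dial's axis, and stayed at about 5–10 N once I pushed near the vane's end. The task gave 3 to 5 N.
- **Clicks:** The dial did not always snap fully on to its stop. It rested at about 13°, 54° and 73°, so I eased it on to the third and fourth stops with almost no force.
- **Button force:** It reached 23 N, because I pressed it against its end stop.

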